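Stop the centrifuge, release its lid and hold it open at 60 degrees

TASK

The bench centrifuge has to be unloaded: press its red stop key, then its blue lid key, one after the other and never the green start key, so that the lid unlatches and pops up a little. Then take the lid by its bar handle, raise it gently until it stands 60 degrees above level, and finish while still holding it there by the bar: its stay is worn out, so if let go it drops shut on the hands of the colleague who reaches in for the vials. Do not let the lid drop on the way, and leave the other things on the desk where they are.

Things in the scene. Friction and masses are not known exactly. Their poses are not given: they have to be found in the camera images.
- centrifuge: light grey bench centrifuge, 285 (x, front to back) x 230 (y) x 116 mm high, standing fast on the desk to the left of the microscope. Origin: under its middle, on the desk; its x axis points from its front (key panel) to its back (lid hinge), y to its left as seen from the robot, z up. The front 105 mm is a key panel that rises 0.2 rad towards the back; behind it the lid covers the rotor
- key_stop_top (a point): middle of the top face of the red stop key, a 20 x 24 mm cap in the middle of the key panel, 10 mm proud of the panel; its z axis is the panel's normal (0.2 rad from vertical, leaning to the front). The key is pressed along -z, 5 mm travel, about 4 N at the bottom, and springs back. Key middles are 52 mm apart
- key_lid_top (a point): the same for the blue lid key, at the right (-y) of the red key. Pressed right down it draws the latch back (the lid lets go at about 3.5 mm; before that it is latched and must not be forced) and two spring pins push the lid up by about 0.1 rad, where it rests on them after the key is let go
- key_start (a joint): green start key, at the left (+y) of the red key: travel in m, 0 up, 0.005 fully down; not to be pressed
- key_stop (a joint): red stop key: travel in m, 0 up, 0.005 fully down
- key_lid (a joint): blue lid key: travel in m, 0 up, 0.005 fully down
- lid (a joint): angle of the lid in rad: 0 shut and level (latched at the start), 0.1 resting on its spring pins, grows as its front rises, stop at 1.45. The lid with its bar weighs about 0.5 kg, turns freely and falls back onto the pins from any angle
- lid_hinge (a point): point on the lid's hinge axis at mid width, 99 mm above the desk and 118 mm behind the centrifuge's origin. The axis is this point's y axis; its x axis points from the lid's front to its back, and turns with the lid
- lid_grip (a point): middle of the lid's bar handle (the place to grip), turns with the lid: 203 mm in front of and 10 mm above the hinge axis when shut, 109 mm above the desk
- lid_bar: the black bar handle of the lid: round bar 12 mm thick and 110 mm long along y, level with the lid, 35 mm of free gap between it and the lid's front edge, 30 mm of free height under it when shut; it stands 45 mm behind the keys. Origin on the lid's hinge (as point lid_hinge)
- weigh_boat: bystander: white weighing boat, 65 x 65 x 14 mm, left; origin under its middle
- eraser: bystander: blue and white eraser, 20 x 42 x 13 mm, left; origin under its middle
- loupe: bystander: black loupe, 31 mm wide, 15 mm high, at the desk's front edge beside the microscope; origin under its middle
- dropper: bystander: white dropping bottle with blue cap, 33 mm wide, 65 mm high, behind the microscope's left side; origin under its middle
- beaker: bystander: grey beaker, 79 mm wide, 64 mm high, right of the lamp unit; origin under its middle

How it is judged:
On the way, in this order (a step that is already met when the one before it is completed fails the run):
1. the red stop key is pressed down while the lid is still latched (value of joint key_stop above 0.0035 m and value of joint lid below 0.03 rad and value of joint key_lid below 0.0015 m), for 0.05 s.
2. then the blue lid key is pressed down, the red one having come up again and nothing pulling at the bar (value of joint key_lid above 0.003 m and contact force between the fingers and lid_bar below 0.5 N and value of joint key_stop below 0.0015 m), for 0.05 s.
3. the key is let go and the lid has popped up, off its latch (value of joint key_lid below 0.0015 m and value of joint lid above 0.06 rad), for 0.1 s.
At the end, for the whole second after the job is handed in: The lid stands still between 52 and 68 degrees (60 plus or minus 8), carried at its bar by the fingers alone (contact force over 0.4 N, no bystander moved from its place to prop it); all keys are up; no bystander is more than 30 mm from where it stood (value of joint lid between 0.908 and 1.187 rad and velocity of joint lid between -0.1 and 0.1 rad/s and contact force between the fingers and lid_bar above 0.4 N and value of joint each of key_stop, key_lid, key_start below 0.0015 m and distance of each of weigh_boat, eraser, loupe, dropper, beaker from where it was at the start of the episode below 0.03 m); the arm keeps its last pose, push and grip.
It fails at once if the green start key is pressed (value of joint key_start above 0.0025 m).
It fails at once if two keys are down at once (value of joint each of key_stop, key_lid above 0.0025 m).
It fails at once if the lid is dropped (falls faster than 2 rad/s) (velocity of joint lid below -2 rad/s).
It fails at once if a bystander is knocked out of place (distance of any of weigh_boat, eraser, loupe, dropper, beaker from where it was at the start of the episode above 0.04 m).
It also fails if it takes over 48 s, if anything falls off the work surface, if the arm or the gripper's body presses on something with over 40 N, if the wrist force passes 120 N, or if a joint passes its speed limit or range.

ROBOT

A 6-joint arm with a two-finger parallel gripper is mounted at the origin on a cart in front of the work surface, level with it; the furniture and walls round the work are solid. World frame = base frame: x ahead of the robot, y to its left, z up, the work surface at z = 0. Lengths are in m, angles in rad, forces in N, time in s.
With the tool pointing down it reaches from about 0.35 to 0.875 m from the base axis. Payload 4.2 kg.
Tool frame: the origin (TCP) lies on the front face of the gripper's body, between the roots of the fingers; the fingertips stand ahead of it and the grasp point (between the pads) lies 54 mm ahead of it (env.tip_extent is the z of the fingertips in the tool frame, in m); z points along the fingers, y is the line along which they close (so a half turn about z gives the same grasp; the last joint's range is limited). The gripper opens to 85 mm and grips with 20 to 120 N. Pads are 22 mm wide; open, the fingers measure 114 mm over their backs; the gripper's body (76 mm by 85 mm) begins 54 mm behind the grasp point. The pads swing forward as they close: fully open they stand 13 mm farther back than shut.
Start: joints at [-1.056, 0.385, 0.008, 0, -1.194, -0.259], TCP at [0.158, -0.605, 0.304] pointing down, gripper open.
Joint ranges: [-3.14, 3.14], [-1.21, 2.06], [-1.07, 1.41], [-3.16, 2.05], [-2.99, -0.16], [-3.1, 3.1]. Speed limits (rad/s): [2.79, 2.79, 3.14, 3.14, 3.14, 3.14].

INTERFACE

Orientations are given as a 3x3 rotation matrix whose columns are the frame's x, y, z axes.
In Python, from rig import env gives the robot as it stands. The module is installed in compiled form; this text tells all that it offers.
- The arm moves only by the tool move_arm, never from a script. Its argument "increments" is a list of rows, each a list of 3 entries, a list of its own where there are three numbers: the shift along the tool's x, y, z as a fraction of full scale, then the turn about the tool's z as a fraction of full scale, then the opening, from 0 (shut) to 1 (fully open). A call has 1 to 10 rows; each row shifts and turns the commanded pose from where the row before left it, along the tool's axes as they then stand; what a row does not reach is not made up. Full scale, the value 1, is 500 mm for a shift and 4 degrees for a turn. A row lasts 1/8 s, in which the tool goes at most 62.5 mm and 10.7 degrees, less where a joint would pass 70% of its speed; a pose out of reach is approached as far as the arm can. A call with a number of a shift or a turn outside -1 to 1 is refused whole. A call with a gripper value outside its range is refused whole. The fingers move at their own pace and stop on an object; "grip_force" is the grip in N (left out, the last holds). Time passes only in rows, so rows that do not move let the fingers close. It gives the time, the measured TCP pose, the force, the opening and the grip force at its end, in the units of the state.
- env.get_obs(): the state, without advancing time (a new reading comes with each control period).
- env.get_image(name): name is "scene" or "side" or "wrist"; returns a dict with "img" (400x640x3 uint8, blue, green, red), "intrinsics" (3x3 intrinsics, pixels), "rvec" (rotation vector, rad) and "tvec" (3), from world to camera coordinates, as OpenCV has them. Camera axes: x right, y down, z forward; pixel columns grow to the right and rows downward; lengths in m; the calibration is good to about 2 mm. A picture is of the moment at which its call begins. There is no depth.
- env.finish_job(): hands the job in; it is judged then, once.
The state is a dict: "time": time; "joint_positions": joint angles; "joint_velocities": joint speeds; "effort": joint torques, N m; "ee_pos": TCP position; "orientation": TCP orientation; "ft_force": force on the tool from outside, world axes, zero at the start; "ft_torque": the same for the moment, N m; "gripper_width": finger opening in m; "gripper_force": force on a finger pad.
Only numpy, scipy, OpenCV 4.12 (cv2) and the standard library are available. Lean on these libraries where they do the work, as an engineer would, in place of code of your own. Each camera call takes 0.05 s, during which the arm holds its last target. There are 200 camera calls.

## Working session

There is one attempt and no reset: what is moved stays moved. The work goes in short steps, Python scripts to look and compute and a tool call to move; the robot and the scene stay as the last step left them, time stands still between calls to the robot, and variables do not carry over. Pictures are saved under pics/ and viewed, at most 10 in all, crops included, and the job is handed in when it is done.

Besides the shell and the picture viewer there is one more tool, called after "Call:" as name(argument=value, ...), one argument or row to a line, values as JSON. move_arm: Moves the arm, as the interface text tells. Shift numbers are shares of 500 mm and turn numbers shares of 4 degrees, none past 1 either way. Its arguments: {"type":"object","properties":{"increments":{"type":"array","items":{"type":"array"}},"grip_force":{"type":"number"}},"required":["increments"]}

```bash
mkdir -p pics; cat > h.py <<'E'
import numpy as np, cv2
from rig import env
def cam(n):
    d=env.get_image(n); R=cv2.Rodrigues(np.array(d['rvec'],float))[0]
    return d['img'],np.array(d['intrinsics'],float),R,np.array(d['tvec'],float).ravel()
def ray(c,uv):
    _,K,R,t=c; o=-R.T@t; return o,R.T@np.linalg.inv(K)@np.array([uv[0],uv[1],1.])
def onz(c,uv,z):
    o,d=ray(c,uv); return o+d*(z-o[2])/d[2]
def tri(rays):
    A=0;b=0
    for o,d in rays:
        d=d/np.linalg.norm(d);P=np.eye(3)-np.outer(d,d);A=A+P;b=b+P@o
    return np.linalg.solve(A,b)
E
python3 - <<'E'
from h import *
a,b=cam('scene'),cam('side')
for n,c in(('scene',a),('side',b)):
    cv2.imwrite(f'pics/{n}0.png',c[0]); print(n,(-c[2].T@c[3]).round(3))
o=env.get_obs(); print(o['time'],o['ee_pos'],o['orientation'],env.tip_extent,o['gripper_width'])
E
```

```text
scene [0.205 0.801 0.881]
side [-0.242  1.528  0.838]
0.1 [ 0.15805977 -0.60430051  0.30294914] [[-9.67508505e-01 -2.52837818e-01 -5.75482415e-04]
 [-2.52838457e-01  9.67506732e-01  1.85423497e-03]
 [ 8.79623866e-05  1.93949219e-03 -9.99998115e-01]] 0.0726 0.08521255188181302
```

View pics/scene0.png

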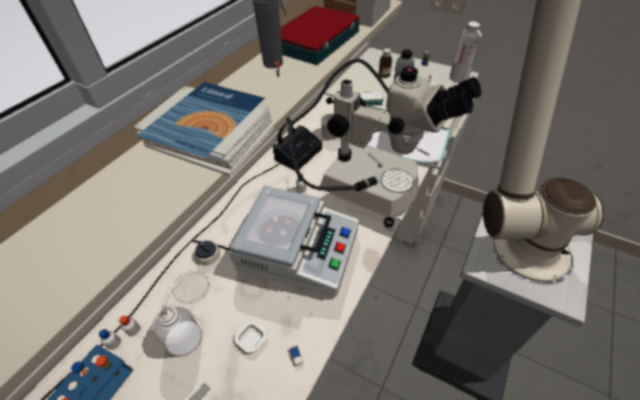

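View pics/side0.png

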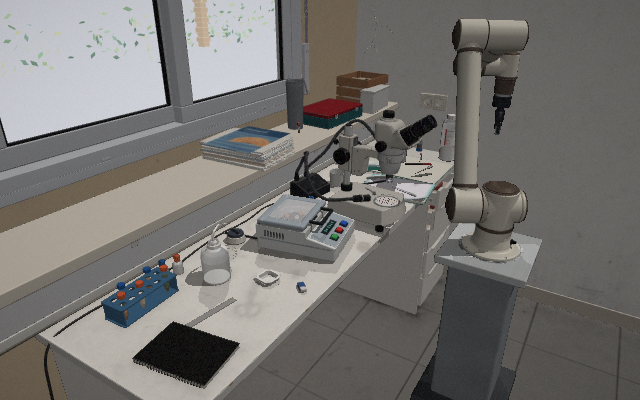

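The scene view shows the centrifuge around (295,240), with the blue, red and green keys at about (345,232), (340,247) and (334,263). The side view has the keys at (344,224), (339,231) and (334,237), and the bar at about (320,215).

```bash
cat >> h.py <<'E'
def keys(c,box):
    x0,y0,x1,y1=box; hsv=cv2.cvtColor(c[0],cv2.COLOR_BGR2HSV)[y0:y1,x0:x1]; r={}
    for k,hs in dict(blue=[(100,130)],red=[(0,8),(172,180)],green=[(50,85)]).items():
        m=sum((cv2.inRange(hsv,(a,110,50),(b,255,255)) for a,b in hs))
        n,l,s,ce=cv2.connectedComponentsWithStats(m)
        if n>1:
            i=1+np.argmax(s[1:,4]); r[k]=(ce[i]+[x0,y0],s[i])
    return r
E
python3 - <<'E'
from h import *
a,b=cam('scene'),cam('side')
ka,kb=keys(a,(322,220,360,275)),keys(b,(325,215,355,245))
P={}
for k in ka:
    P[k]=tri([ray(a,ka[k][0]),ray(b,kb[k][0])]); print(k,ka[k],kb[k],P[k].round(4), [onz(c,q[k][0],.075).round(4) for c,q in((a,ka),(b,kb))])
print(np.linalg.norm(P['blue']-P['red']),np.linalg.norm(P['green']-P['red']))
d=P['green']-P['blue'];print('yaw of y axis',np.degrees(np.arctan2(-d[0],d[1])))
big=[cv2.resize(a[0][170:300,220:380],None,fx=4,fy=4,interpolation=2),cv2.resize(b[0][185:270,245:365],None,fx=5,fy=5,interpolation=2)]
cv2.imwrite('pics/a1.png',big[0]);cv2.imwrite('pics/b1.png',big[1])
E
```

```text
blue (array([344.79661017, 231.61016949]), array([19,  8,  9,  9, 59], dtype=int32)) (array([343.5 , 222.75]), array([15,  5,  7,  6, 28], dtype=int32)) [0.4636 0.2378 0.0699] [array([0.4611, 0.2408, 0.075 ]), array([0.4597, 0.2471, 0.075 ])]
red (array([339.82608696, 246.69565217]), array([14, 22,  9, 10, 69], dtype=int32)) (array([339.03571429, 229.32142857]), array([11, 12,  7,  6, 28], dtype=int32)) [0.453  0.2879 0.0694] [array([0.4504, 0.2909, 0.075 ]), array([0.4487, 0.2976, 0.075 ])]
green (array([327.24615385, 238.18461538]), array([ 1, 11,  9, 15, 65], dtype=int32)) (array([334.13793103, 236.27586207]), array([ 6, 19,  7,  6, 29], dtype=int32)) [ 0.5157  0.2269 -0.0058] [array([0.4923, 0.2823, 0.075 ]), array([0.4383, 0.3484, 0.075 ])]
0.05117403061453583 0.11534502854964761
yaw of y axis -101.85822027757169
```

View pics/a1.png

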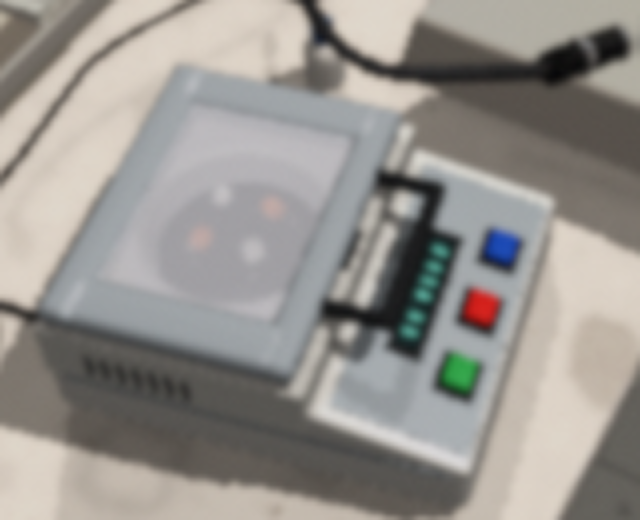

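View pics/b1.png

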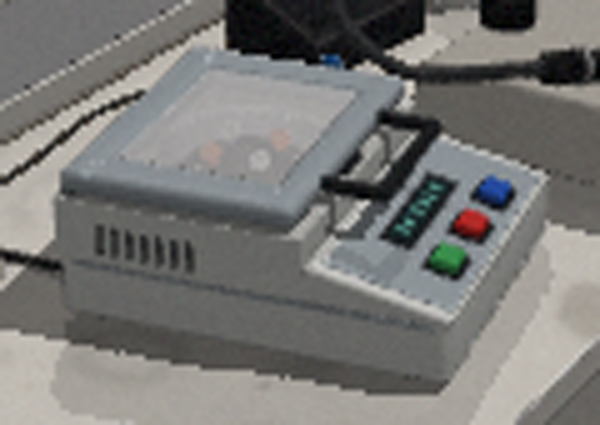

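The crops give a bar end at scene (329.3,217), the other at (317,250.5), and side (332,210) and (321.6,223). The green key is at scene (334.8,263.3).

```bash
python3 - <<'E'
from h import *
a,b=cam('scene'),cam('side')
T=lambda p,q:tri([ray(a,p),ray(b,q)]).round(4)
print('green',T((334.8,263.3),(334.1,236.3)))
print('bar', T((329.3,217),(332,210)),T((317,250.5),(321.6,223)))
for c,u in((a,(329.3,217)),(a,(317,250.5)),(b,(332,210)),(b,(321.6,223))): print(onz(c,u,.109).round(4))
print('eyepiece',T((472,88),(435,124)),'top',T((410,68),(392,114)))
o=env.get_obs();print(o['time'],o['ft_force'],o['joint_positions'])
y=np.array([-.207,.978,0]);x=np.array([.978,.207,0])
print('R',o['orientation'].round(3))
E
```

```text
green [0.4413 0.34   0.0701]
bar [0.5093 0.2413 0.1096] [0.4837 0.3527 0.114 ]
[0.5085 0.2402 0.109 ]
[0.4846 0.3492 0.109 ]
[0.5109 0.2411 0.109 ]
[0.4896 0.3451 0.109 ]
eyepiece [ 0.2864 -0.1036  0.3727] top [ 0.4478 -0.0858  0.3925]
0.3 [ 0.67410835  0.18812852 -0.02738431] [-1.05641590e+00  3.85033226e-01  7.50012387e-03 -1.21376242e-04
 -1.19400128e+00 -2.58600580e-01]
R [[-0.967 -0.253 -0.   ]
 [-0.253  0.967  0.001]
 [ 0.     0.001 -1.   ]]
```

Call:
move_arm(
  increments=[
    [[0,0,-0.1],0,0],
    [[0,0,-0.1],0,0],
    [[0,0,-0.1],0,0],
    [[0,0,-0.1],0,0],
    [[0,0,-0.1],0,0],
    [[-0.075,0.064,0],0,0],
    [[-0.075,0.064,0],0,0],
    [[-0.075,0.064,0],0,0],
    [[-0.075,0.064,0],0,0],
    [[-0.075,0.064,0],0,0],
  ],
  grip_force=30,
)

```text
time: 1.55
ee_pos: [0.2996, -0.4009, 0.554]
orientation: [[-0.967, -0.253, 0.0], [-0.253, 0.967, -0.0], [-0.0, -0.0, -1.0]]
ft_force: [-0.2, 0.1, -0.6]
gripper_width: 0.0003
gripper_force: 0.0
```

Call:
move_arm(
  increments=[
    [[-0.075,0.064,0],0,0],
    [[-0.075,0.064,0],0,0],
    [[-0.075,0.064,0],0,0],
    [[-0.075,0.064,0],0,0],
    [[-0.075,0.064,0],0,0],
    [[-0.026,0.094,0],0,0],
    [[-0.026,0.094,0],0,0],
    [[-0.026,0.094,0],0,0],
    [[-0.026,0.094,0],0,0],
    [[-0.026,0.094,0],0,0],
  ],
)

```text
time: 2.8
ee_pos: [0.4429, 0.0451, 0.5541]
orientation: [[-0.967, -0.253, 0.001], [-0.253, 0.967, 0.0], [-0.001, 0.0, -1.0]]
ft_force: [0.9, 0.0, -0.0]
gripper_width: -0.0001
gripper_force: 0.0
```

Call:
move_arm(
  increments=[
    [[-0.026,0.094,0],0,0],
    [[-0.026,0.094,0],0,0],
    [[-0.026,0.094,0],0,0],
    [[-0.026,0.094,0],0,0],
    [[-0.026,0.094,0],0.57,0],
    [[0,0,0],0,0],
  ],
)

```text
time: 3.55
ee_pos: [0.4468, 0.2905, 0.5519]
orientation: [[-0.976, -0.218, -0.003], [-0.218, 0.976, -0.002], [0.003, -0.001, -1.0]]
ft_force: [0.2, -0.5, 0.4]
gripper_width: 0.0001
gripper_force: 0.0
```

```bash
cat > st.py <<'E'
from h import *
import sys
def d(tx,ty,tz):
    o=env.get_obs();R=np.array(o['orientation']);p=np.array(o['ee_pos'])
    print('t',o['time'],'p',p.round(4),'yaw',np.degrees(np.arctan2(-R[0,1],R[1,1])).round(2),'F',np.array(o['ft_force']).round(2),'q',np.array(o['joint_positions']).round(2),'w',o['gripper_width'],'tip',env.tip_extent)
    print('shares',(R.T@(np.array([tx,ty,tz])-p)/.5).round(4))
d(*map(float,sys.argv[1:4]))
E
python3 st.py .449 .287 .17
```

```text
t 3.55 p [0.4468 0.2905 0.5519] yaw 12.57 F [ 0.24 -0.46  0.43] q [ 0.88  0.16  0.3  -0.   -1.71 -2.23] w 7.463227462270213e-05 tip 0.0726
shares [-0.0053 -0.0069  0.7637]
```

Call:
move_arm(
  increments=[
    [[-0.005,-0.007,0.1],0,0],
    [[0,0,0.1],0,0],
    [[0,0,0.1],0,0],
    [[0,0,0.1],0,0],
    [[0,0,0.1],0,0],
    [[0,0,0.1],0,0],
    [[0,0,0.1],0,0],
    [[0,0,0.04],0,0],
    [[0,0,0],0,0],
  ],
)

```text
time: 4.68
ee_pos: [0.4497, 0.2834, 0.1828]
orientation: [[-0.977, -0.214, -0.002], [-0.214, 0.977, -0.003], [0.003, -0.002, -1.0]]
ft_force: [-0.0, 0.1, 0.9]
gripper_width: -0.0001
gripper_force: 0.0
```

```bash
python3 st.py .449 .287 .145; python3 - <<'E'
from h import *
a,b=cam('scene'),cam('wrist')
cv2.imwrite('pics/m.png',np.vstack([cv2.resize(a[0][170:300,220:380],None,fx=3,fy=3,interpolation=2)[:300,:480],cv2.resize(b[0],(480,300))]))
E
```

```text
t 4.675 p [0.4497 0.2834 0.1828] yaw 12.35 F [-0.02  0.15  0.93] q [ 0.87  0.35 -0.38  0.   -0.84 -2.22] w -0.00012139337687292545 tip 0.0726
shares [-0.0004  0.0075  0.0755]
```

View pics/m.png

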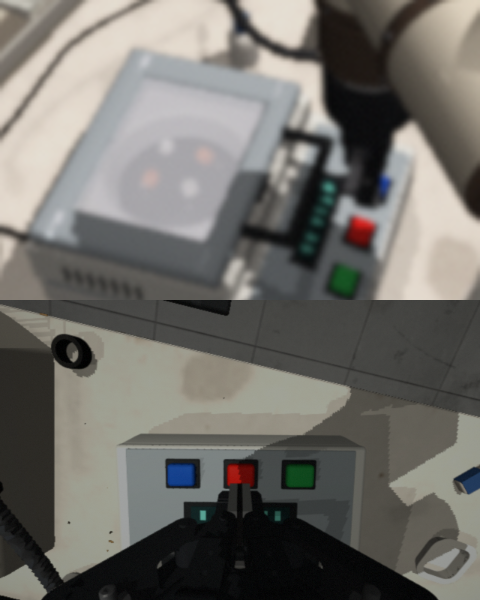

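The wrist view shows the closed fingers in line with the red key at (240,474), with blue at (181,474) and green at (300,474). I'll refine the key positions from this sharp view.

```bash
python3 - <<'E'
from h import *
b=cam('wrist'); k=keys(b,(200,190,450,270))
for n in k: print(n,k[n],onz(b,k[n][0],.072).round(4))
B,G=onz(b,k['blue'][0],.072),onz(b,k['green'][0],.072);print('mid',(B+G)/2,np.linalg.norm(B-G),np.degrees(np.arctan2(-(G-B)[0],(G-B)[1])))
E
```

```text
blue (array([240.08683975, 231.02685765]), array([  22,   26,   37,   31, 1117], dtype=int32)) [0.4634 0.2354 0.072 ]
red (array([318.87597656, 230.94921875]), array([ 101,   26,   37,   31, 1024], dtype=int32)) [0.4525 0.2853 0.072 ]
green (array([398.44467213, 233.32991803]), array([181,  29,  36,  29, 976], dtype=int32)) [0.443  0.3362 0.072 ]
mid [0.45322599 0.28577765 0.072     ] 0.102800023792438 11.45201674749376
```

Call:
move_arm(
  increments=[
    [[0,0.003,0.03],0,0],
    [[0,0,0.026],0,0],
    [[0,0,0],0,0],
  ],
)

```text
time: 5.2
ee_pos: [0.4491, 0.2854, 0.1545]
orientation: [[-0.977, -0.214, -0.002], [-0.214, 0.977, -0.002], [0.003, -0.002, -1.0]]
ft_force: [0.2, 1.2, -0.8]
gripper_width: 0.0
gripper_force: 0.0
```

Call:
move_arm(
  increments=[
    [[0,0,0.006],0,0],
    [[0,0,0.004],0,0],
    [[0,0,0],0,0],
  ],
)

```text
time: 5.58
ee_pos: [0.4497, 0.286, 0.1509]
orientation: [[-0.977, -0.214, 0.0], [-0.214, 0.977, 0.0], [-0.0, 0.0, -1.0]]
ft_force: [-1.0, -0.0, 0.9]
gripper_width: 0.0005
gripper_force: 0.0
```

Call:
move_arm(
  increments=[
    [[0,0,0.004],0,0],
    [[0,0,0],0,0],
  ],
)

```text
time: 5.82
ee_pos: [0.4497, 0.286, 0.1489]
orientation: [[-0.977, -0.214, -0.0], [-0.214, 0.977, -0.0], [0.0, -0.0, -1.0]]
ft_force: [0.8, -0.6, -0.5]
gripper_width: -0.0003
gripper_force: 0.0
```

Call:
move_arm(
  increments=[
    [[0,0,0.006],0,0],
    [[0,0,0],0,0],
  ],
)

```text
time: 6.08
ee_pos: [0.4498, 0.2861, 0.1459]
orientation: [[-0.977, -0.214, 0.0], [-0.214, 0.977, 0.0], [-0.0, 0.0, -1.0]]
ft_force: [-0.6, -0.1, 2.2]
gripper_width: 0.0001
gripper_force: 0.5
```

Call:
move_arm(
  increments=[
    [[0,0,0.004],0,0],
    [[0,0,0],0,0],
  ],
)

```text
time: 6.32
ee_pos: [0.45, 0.2862, 0.1441]
orientation: [[-0.977, -0.215, 0.001], [-0.215, 0.977, 0.0], [-0.001, 0.0, -1.0]]
ft_force: [0.1, 0.2, 2.2]
gripper_width: -0.0002
gripper_force: 1.0
```

Call:
move_arm(
  increments=[
    [[0,0,0.004],0,0],
    [[0,0,0],0,0],
  ],
)

```text
time: 6.58
ee_pos: [0.4502, 0.2863, 0.1422]
orientation: [[-0.977, -0.215, 0.001], [-0.215, 0.977, 0.001], [-0.001, 0.0, -1.0]]
ft_force: [1.7, 0.1, 3.4]
gripper_width: 0.0004
gripper_force: 1.5
```

Call:
move_arm(
  increments=[
    [[0,0,0.003],0,0],
    [[0,0,0],0,0],
  ],
)

```text
time: 6.82
ee_pos: [0.4501, 0.2863, 0.1408]
orientation: [[-0.977, -0.215, 0.001], [-0.215, 0.977, 0.001], [-0.001, 0.001, -1.0]]
ft_force: [1.8, -1.0, 4.9]
gripper_width: 0.0
gripper_force: 1.9
```

Call:
move_arm(
  increments=[
    [[0,0,0.002],0,0],
    [[0,0,0],0,0],
  ],
)

```text
time: 7.08
ee_pos: [0.4502, 0.2864, 0.1406]
orientation: [[-0.977, -0.215, 0.002], [-0.215, 0.977, 0.001], [-0.002, 0.0, -1.0]]
ft_force: [1.1, 0.1, 10.0]
gripper_width: -0.0005
gripper_force: 4.4
```

Call:
move_arm(
  increments=[
    [[0,0,-0.04],0,0],
    [[0,-0.052,0],0,0],
    [[0,-0.052,0],0,0],
    [[0,0,0],0,0],
    [[0,0,0.024],0,0],
    [[0,0,0],0,0],
  ],
)

```text
time: 7.82
ee_pos: [0.4603, 0.2356, 0.1461]
orientation: [[-0.977, -0.215, -0.002], [-0.215, 0.977, -0.001], [0.002, -0.001, -1.0]]
ft_force: [-0.4, 0.6, 0.5]
gripper_width: -0.0001
gripper_force: 0.0
```

```bash
python3 st.py .4603 .2356 .1406
```

```text
t 7.825 p [0.4603 0.2356 0.1461] yaw 12.41 F [-0.41  0.65  0.54] q [ 0.79  0.38 -0.46 -0.   -0.73 -2.14] w -9.698042117313482e-05 tip 0.0726
shares [0.0001 0.0001 0.011 ]
```

Call:
move_arm(
  increments=[
    [[0,0,0.006],0,0],
    [[0,0,0.004],0,0],
    [[0,0,0],0,0],
  ],
)

```text
time: 8.2
ee_pos: [0.461, 0.2357, 0.1427]
orientation: [[-0.977, -0.215, 0.001], [-0.215, 0.977, 0.001], [-0.001, 0.001, -1.0]]
ft_force: [-1.1, 1.6, 3.3]
gripper_width: 0.0001
gripper_force: 1.5
```

Call:
move_arm(
  increments=[
    [[0,0,0.003],0,0],
    [[0,0,0],0,0],
  ],
)

```text
time: 8.45
ee_pos: [0.4613, 0.2357, 0.1412]
orientation: [[-0.977, -0.215, 0.001], [-0.215, 0.977, 0.001], [-0.001, 0.001, -1.0]]
ft_force: [-0.1, 0.7, 3.9]
gripper_width: -0.0004
gripper_force: 1.8
```

Call:
move_arm(
  increments=[
    [[0,0,0.003],0,0],
    [[0,0,0],0,0],
  ],
)

```text
time: 8.7
ee_pos: [0.4613, 0.2358, 0.1407]
orientation: [[-0.977, -0.215, 0.002], [-0.215, 0.977, 0.001], [-0.002, 0.001, -1.0]]
ft_force: [-1.8, -0.0, 10.1]
gripper_width: -0.0001
gripper_force: 5.3
```

Call:
move_arm(
  increments=[
    [[0,0,-0.03],0,0],
    [[0,0,-0.05],0,0],
    [[0,0,-0.08],0,0],
    [[0,0,-0.08],-1,0],
    [[0,0,0],-1,0.5],
    [[0,0,0],-1,0.5],
    [[0,0,0],-1,0.5],
    [[0,0,0],-1,0.5],
    [[0,0,0],-1,0.5],
    [[0,0,0],-1,0.5],
  ],
)

```text
time: 9.95
ee_pos: [0.4603, 0.2346, 0.2591]
orientation: [[-0.761, -0.649, -0.002], [-0.649, 0.761, -0.001], [0.002, 0.0, -1.0]]
ft_force: [-0.3, 0.1, 0.5]
gripper_width: 0.0429
gripper_force: 0.0
```

Call:
move_arm(
  increments=[
    [[0,0,0],-1,0.5],
    [[0,0,0],-1,0.5],
    [[0,0,0],-1,0.5],
    [[0,0,0],-1,0.5],
    [[0,0,0],-1,0.5],
    [[0,0,0],-1,0.5],
    [[0,0,0],-1,0.5],
    [[0,0,0],-1,0.5],
    [[0,0,0],-1,0.5],
    [[0,0,0],-1,0.5],
  ],
)

```text
time: 11.2
ee_pos: [0.4603, 0.2346, 0.2591]
orientation: [[-0.165, -0.986, -0.002], [-0.986, 0.165, -0.001], [0.001, 0.002, -1.0]]
ft_force: [0.3, 0.0, 0.6]
gripper_width: 0.0429
gripper_force: 0.0
```

Call:
move_arm(
  increments=[
    [[0,0,0],-1,0.5],
    [[0,0,0],-1,0.5],
    [[0,0,0],-1,0.5],
    [[0,0,0],-1,0.5],
    [[0,0,0],-1,0.5],
    [[0,0,0],-0.5,0.5],
    [[0,0,0],0,0.5],
  ],
)

```text
time: 12.08
ee_pos: [0.4606, 0.2349, 0.2593]
orientation: [[0.214, -0.977, -0.001], [-0.977, -0.214, -0.0], [0.0, 0.001, -1.0]]
ft_force: [-0.6, -0.3, 0.3]
gripper_width: 0.0423
gripper_force: 0.0
```

```bash
python3 st.py .4975 .296 .25; python3 - <<'E'
from h import *
a,b=cam('side'),cam('wrist')
cv2.imwrite('pics/n.png',np.vstack([cv2.resize(a[0][185:270,235:371],None,fx=4.7,fy=4.7,interpolation=2)[:300,:480],cv2.resize(b[0],(480,300))]))
E
```

```text
t 12.075 p [0.4606 0.2349 0.2593] yaw 102.33 F [-0.58 -0.32  0.3 ] q [ 0.79  0.24 -0.32 -0.   -1.01 -0.57] w 0.042347930199989156 tip 0.0726
shares [-0.1036 -0.0981  0.0184]
```

View pics/n.png

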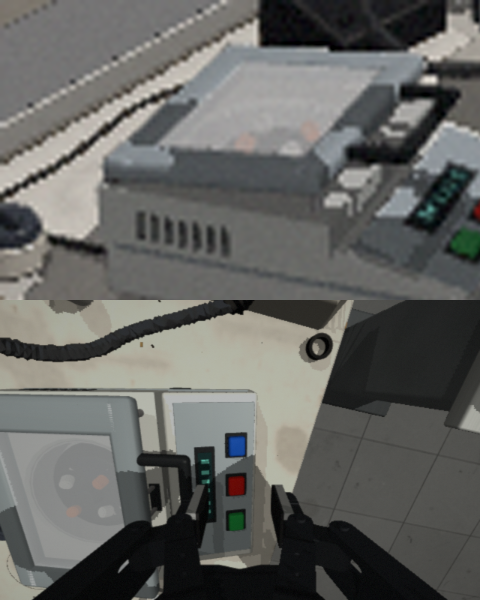

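The lid has popped up in the side view. In the wrist view the bar runs down the image at column ~186, with its corner at (186,460).

```bash
python3 - <<'E'
from h import *
b=cam('wrist')
for u in((248,213),(248,240)): print(onz(b,u,.129).round(4))
x=np.array([.977,.214]);H=np.array([.4975,.296])+.203*x
for t in (.1,): print(H-x*(203*np.cos(t)-10*np.sin(t))/1000,99+203*np.sin(t)+10*np.cos(t))
E
python3 st.py .4985 .296 .25
```

```text
[0.511  0.2409 0.129 ]
[0.508  0.2613 0.129 ]
[0.4994662  0.29643067] 129.21622523208637
t 12.225 p [0.4608 0.2351 0.2594] yaw 102.34 F [ 0.4  -0.28  0.58] q [ 0.79  0.24 -0.32 -0.   -1.01 -0.57] w 0.04297386499054478 tip 0.0726
shares [-0.1028 -0.0997  0.0187]
```

Call:
move_arm(
  increments=[
    [[-0.052,-0.051,0],0,0.5],
    [[-0.051,-0.051,0],0,0.5],
    [[0,0,0],0,0.5],
    [[0,0,0.05],0,0.5],
    [[0,0,0.05],0,0.5],
    [[0,0,0.045],0,0.5],
    [[0,0,0],0,0.5],
  ],
)

```text
time: 13.1
ee_pos: [0.4985, 0.2952, 0.1852]
orientation: [[0.214, -0.977, -0.004], [-0.977, -0.214, -0.003], [0.002, 0.004, -1.0]]
ft_force: [-0.1, 0.6, 0.1]
gripper_width: 0.0427
gripper_force: 0.0
```

```bash
python3 st.py .4995 .296 .183; python3 - <<'E'
from h import *
a,b=cam('side'),cam('wrist')
cv2.imwrite('pics/o.png',np.vstack([cv2.resize(a[0][185:270,235:371],None,fx=4.7,fy=4.7,interpolation=2)[:300,:480],cv2.resize(b[0],(480,300))]))
E
```

```text
t 13.1 p [0.4985 0.2952 0.1852] yaw 102.33 F [-0.08  0.63  0.07] q [ 0.81  0.42 -0.26 -0.   -0.89 -0.6 ] w 0.04271292468908641 tip 0.0726
shares [-0.0012 -0.0023  0.0045]
```

View pics/o.png

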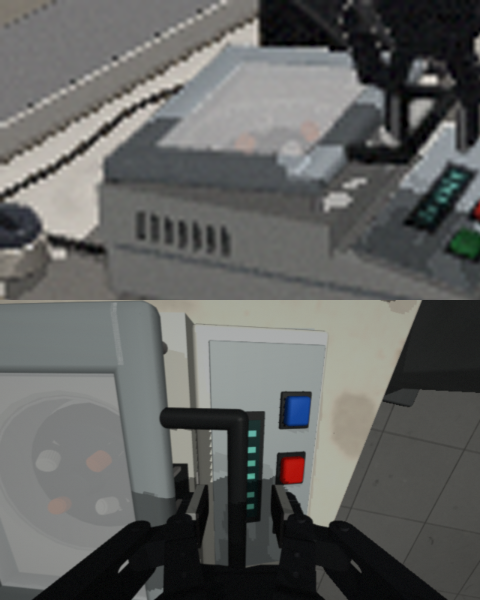

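The bar sits centred between the open fingers, at column ~238 in the wrist view. Closing.

Call:
move_arm(
  increments=[
    [[0,0,0],0,0],
    [[0,0,0],0,0],
    [[0,0,0],0,0],
    [[0,0,0],0,0],
  ],
  grip_force=35,
)

```text
time: 13.7
ee_pos: [0.5003, 0.2968, 0.1876]
orientation: [[0.214, -0.977, 0.002], [-0.977, -0.214, 0.001], [-0.001, -0.002, -1.0]]
ft_force: [2.3, -0.2, 0.8]
gripper_width: 0.0104
gripper_force: 34.1
```

```bash
python3 st.py .4995 .296 .183; python3 - <<'E'
from h import *
# arc increments in 10-deg-ish steps: (back, up) m from 0.1 rad
f=lambda t:np.array([-(.203*np.cos(t)-.01*np.sin(t)),.203*np.sin(t)+.01*np.cos(t)])
T=np.linspace(.1,1.047,21)
for i in range(20): print((i+1),((f(T[i+1])-f(T[i]))/.5).round(4))
print(f(1.047)-f(.1))
E
```

```text
t 13.7 p [0.5003 0.2968 0.1876] yaw 102.38 F [ 2.3  -0.21  0.82] q [ 0.81  0.42 -0.26  0.   -0.89 -0.6 ] w 0.010362048455675503 tip 0.0726
shares [0.0013 0.0019 0.0093]
1 [0.0033 0.019 ]
2 [0.0042 0.0188]
3 [0.0051 0.0186]
4 [0.006  0.0183]
5 [0.0068 0.018 ]
6 [0.0077 0.0177]
7 [0.0085 0.0173]
8 [0.0093 0.0168]
9 [0.0101 0.0164]
10 [0.0109 0.0159]
11 [0.0116 0.0154]
12 [0.0123 0.0148]
13 [0.013  0.0142]
14 [0.0137 0.0136]
15 [0.0143 0.0129]
16 [0.0149 0.0122]
17 [0.0154 0.0115]
18 [0.016  0.0108]
19 [0.0165 0.01  ]
20 [0.0169 0.0092]
[0.10811205 0.15056859]
```

Call:
move_arm(
  increments=[
    [[0,-0.003,-0.019],0,0],
    [[0,-0.004,-0.019],0,0],
    [[0,-0.005,-0.019],0,0],
    [[0,-0.006,-0.018],0,0],
    [[0,-0.007,-0.018],0,0],
    [[0,0,0],0,0],
  ],
)

```text
time: 14.45
ee_pos: [0.5121, 0.2993, 0.2336]
orientation: [[0.214, -0.977, 0.0], [-0.977, -0.214, 0.001], [-0.001, -0.001, -1.0]]
ft_force: [4.0, 1.0, -3.8]
gripper_width: 0.0105
gripper_force: 34.1
```

```bash
python3 st.py .5125 .2995 .234
```

```text
t 14.45 p [0.5121 0.2993 0.2336] yaw 102.36 F [ 3.97  1.04 -3.76] q [ 0.8   0.39 -0.17 -0.   -1.01 -0.59] w 0.010498421131735445 tip 0.0726
shares [-0.0002 -0.0008 -0.0008]
```

Call:
move_arm(
  increments=[
    [[0,-0.009,-0.018],0,0],
    [[0,-0.009,-0.017],0,0],
    [[0,-0.01,-0.017],0,0],
    [[0,-0.01,-0.016],0,0],
    [[0,-0.011,-0.016],0,0],
    [[0,0,0],0,0],
  ],
)

```text
time: 15.2
ee_pos: [0.5346, 0.304, 0.2767]
orientation: [[0.214, -0.977, -0.003], [-0.977, -0.214, -0.001], [0.001, 0.003, -1.0]]
ft_force: [-6.9, 1.5, 0.5]
gripper_width: 0.0105
gripper_force: 34.2
```

Call:
move_arm(
  increments=[
    [[0,-0.012,-0.015],0,0],
    [[0,-0.012,-0.015],0,0],
    [[0,-0.013,-0.014],0,0],
    [[0,-0.014,-0.014],0,0],
    [[0,-0.014,-0.013],0,0],
    [[0,0,0],0,0],
  ],
)

```text
time: 15.95
ee_pos: [0.5662, 0.3107, 0.314]
orientation: [[0.215, -0.977, -0.002], [-0.977, -0.215, -0.002], [0.001, 0.003, -1.0]]
ft_force: [-8.7, -0.1, 6.5]
gripper_width: 0.0106
gripper_force: 34.5
```

```bash
python3 st.py .606 .3201 .338; python3 - <<'E'
from h import *
a,b=cam('side'),cam('scene')
cv2.imwrite('pics/p.png',np.vstack([cv2.resize(a[0][150:270,215:407],(480,300),interpolation=2),cv2.resize(b[0][150:300,200:440],(480,300))]))
E
```

```text
t 15.95 p [0.5662 0.3107 0.314 ] yaw 102.4 F [-8.67 -0.12  6.47] q [ 0.75  0.42  0.08 -0.   -1.24 -0.54] w 0.010588359784139223 tip 0.0726
shares [-0.0013 -0.0816 -0.0483]
```

View pics/p.png

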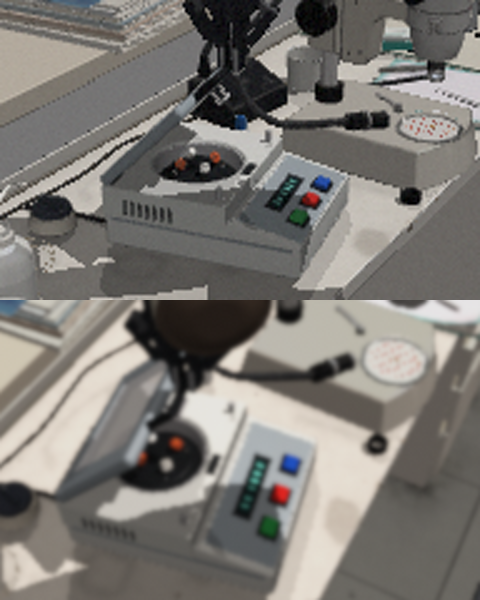

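The lid is at about 47° with its bar in the fingers. I'll carry on, slightly outward to relieve the radial push.

Call:
move_arm(
  increments=[
    [[0,-0.014,-0.013],0,0],
    [[0,-0.015,-0.012],0,0],
    [[0,-0.016,-0.011],0,0],
    [[0,-0.016,-0.01],0,0],
    [[0,-0.017,-0.009],0,0],
    [[0,0,0],0,0],
    [[0,0,0],0,0],
  ],
)

```text
time: 16.92
ee_pos: [0.6052, 0.3189, 0.3423]
orientation: [[0.215, -0.977, 0.001], [-0.977, -0.215, -0.001], [0.001, -0.001, -1.0]]
ft_force: [-4.7, -0.6, 7.2]
gripper_width: 0.0102
gripper_force: 35.2
```

```bash
python3 st.py .6065 .32 .338; python3 - <<'E'
from h import *
a,b=cam('side'),cam('scene')
cv2.imwrite('pics/q.png',np.vstack([cv2.resize(a[0][150:270,215:407],(480,300),interpolation=2),cv2.resize(b[0][150:300,200:440],(480,300))]))
E
```

```text
t 16.925 p [0.6052 0.3189 0.3423] yaw 102.41 F [-4.73 -0.56  7.23] q [ 0.72  0.47  0.23  0.   -1.34 -0.51] w 0.010166207987360655 tip 0.0726
shares [-0.0016 -0.0031  0.0086]
```

View pics/q.png

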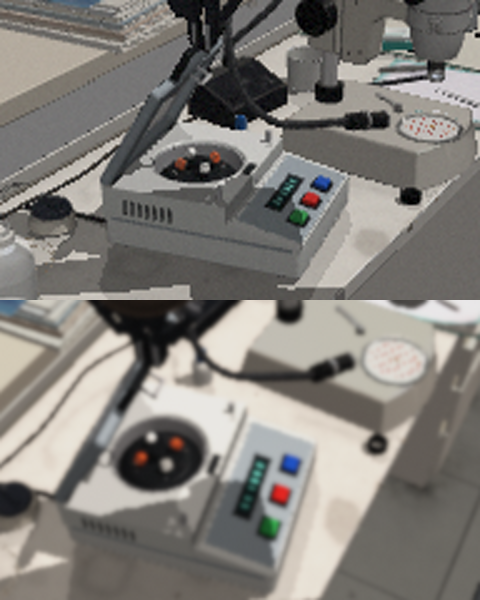

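The pictures show the lid standing steep, held at the bar. The arm's motion puts it at about 61°, and the forces are steady, so I'm handing in.

```bash
python3 -c "
from rig import env
print(env.finish_job())"
```

```text
the job is handed in; nothing more can be done
None
```

I pressed the red stop key, then the blue lid key, and handed in the job with the lid held by its bar at about 61°, estimated from the arm's motion; the hand-in returned no verdict.

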